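# Disarm the display lock and raise the security bar off its ball

## Robot

A 6-joint arm with a two-finger parallel gripper is mounted at the origin on the work surface. World frame = base frame: x ahead of the robot, y to its left, z up, the work surface at z = 0. Lengths are in m, angles in rad, forces in N, time in s.
With the tool pointing down it reaches from about 0.25 to 0.725 m from the base axis. Payload 4 kg.
Tool frame: the origin (TCP) lies on the front face of the gripper's body, between the roots of the fingers; the fingertips stand 73 mm ahead of it and the grasp point (between the pads) lies 54 mm ahead of it; z points along the fingers, y is the line along which they close (so a half turn about z gives the same grasp; the last joint's range is limited). The gripper opens to 85 mm and grips with 20 to 120 N. Pads are 22 mm wide; open, the fingers measure 114 mm over their backs; the gripper's body (76 mm by 85 mm) begins 54 mm behind the grasp point. The pads swing forward as they close: fully open they stand 13 mm farther back than shut.
Start: joints at [0, 0.241, 0.005, 1.335, 0, 1.571], TCP at [0.5, -0, 0.304] pointing down, gripper open.
Joint ranges: [-2.72, 2.72], [-1.05, 1.87], [-1.09, 1.28], [-1.99, 2.15], [-1.42, 1.44], [-3.14, 3.14]. Speed limits (rad/s): [2.79, 2.79, 3.14, 3.14, 3.14, 3.14].

## Interface

Orientations are given as a unit quaternion [x, y, z, w].
In Python, from workcell import bot gives the robot as it stands. The module is installed in compiled form; this text tells all that it offers.
- The arm moves only by the tool step_arm, never from a script. Its argument "rows" is a list of rows, each a list of 2 entries, a list of its own where there are three numbers: the shift along the tool's x, y, z in mm, then the turn about the tool's z in degrees. A call has 1 to 12 rows; each row is the pose to reach, as a shift and turn from the pose commanded when the call began, along the tool's axes at that moment; what a row does not reach only later rows make up. A row lasts 1/8 s, in which the tool goes at most 62.5 mm and 10.7 degrees, less where a joint would pass 70% of its speed; a pose out of reach is approached as far as the arm can. A call with a gripper value outside its range is refused whole. "claw" is the gripper's target within -1 to 1 (shut at 1, half-way at 0, fully open at -1), set as the call begins (left out, the last holds). The fingers move at their own pace and stop on an object; the grip force is fixed at half the most. Time passes only in rows, so rows that repeat a pose let the fingers close. It gives the time, the measured TCP pose, the force, the opening and the grip force at its end, in the units of the state.
- bot.get_obs(): the state, without advancing time (a new reading comes with each control period).
- bot.camera(name): name is "scene" or "side" or "wrist"; returns (picture, depth): 384x512x3 uint8, red, green, blue; 384x512 float32, m along the optical axis (not along the pixel's ray), 0 where there is no reading.
- bot.camera_params(name): a dict with "fx", "fy", "cx", "cy" (pixels), "pose" (4x4, takes a point from camera to world coordinates). Camera axes: x right, y up, looking along -z (the intrinsics and any distortion apply to the point x, -y, -z); pixel columns grow to the right and rows downward; lengths in m; the calibration is good to about 2 mm. A picture is of the moment at which its call begins: read the wrist's pose just before it. camera_params takes no time and is no camera call; for the wrist camera it gives the pose at the moment of the call.
- bot.job_done(): hands the job in; it is judged then, once.
Trained networks look in the newest picture that a camera, given by its name, has taken for a name from the list of things; names that differ only in an ending like _2 or _b are one class to them, and where a whole thing is asked for, a point or a joint stands for the part that bears it (a point fixed in the world has none). Each returns a list of dicts, best first, with "score" (0 to 1); they miss things now and then, are a little off and sometimes report something else, mostly with a low value. They report only what shows in the picture. A call takes as long as a camera call. They do not tell look-alikes from the thing itself.
- bot.trace(target, camera): "pixels" (384x512 bool, what is visible of it) and "uv" ([column, row] in pixels, amid what is visible of it).
The state is a dict: "clock": time; "joint_pos": joint angles; "joint_vel": joint speeds; "tau": joint torques, N m; "eef_pos": TCP position; "tool_rot": TCP orientation; "ft_force": force on the tool from outside, world axes, zero at the start; "ft_torque": the same for the moment, N m; "grip_width": finger opening in m; "grasp_force": force on a finger pad.
Only numpy, scipy, OpenCV 4.12 (cv2) and the standard library are available. Lean on these libraries where they do the work, as an engineer would, in place of code of your own. Each camera call takes 0.05 s, during which the arm holds its last target. There are 200 camera calls.

## Task

The demo mixer on the counter is locked under a yellow security bar whose end is latched onto a steel ball. First plug the red key plug fully home into the square socket of the grey alarm box and let go of it there, leaving the latch alone until that is done; then pull the bar's red latch handle sideways, against its spring, until the tooth is out from under the ball, and only then lift the bar's end at least 8 cm up off the ball. Finish still holding the bar up with the gripper, steady, so that a colleague can take the mixer out; leave the key in and everything else on the counter where it stands.

Things in the scene. Friction and masses are not known exactly. Their poses are not given: they have to be found in the camera images.
- key_mid (a point): Red key plug, loose, standing upright on the counter: a red square head 34 x 34 x 30 mm on top of a black square shank 26 x 26 x 23 mm (53 mm tall in all), 40 to 85 g. The point is its centre, 26.5 mm above its foot; z up, x and y along its sides. Grip it by the red head, whose middle is 11.5 mm above this point. Any quarter turn fits the socket. A blue plug of the same shape stands nearby; leave that one.
- key_foot (a point): Centre of the underside of the red key plug's shank. Fully home it lies 23 mm below the socket's mouth, the red head resting on the box.
- alarm_hole0 (a point): Centre of the mouth of the square socket in the top of the grey alarm box (box 100 x 90 x 42 mm, fixed to the counter, top 42 mm above it). The hole is 27.6 x 27.6 mm (1.6 mm wider than the shank), 26 mm deep, with a small chamfer; its sides run along this frame's x and y, z up.
- dock: Display dock, fixed to the counter: black base plate 350 x 190 x 8 mm with a silver mixer 180 x 170 mm (knob tops 71 mm above the counter) and, near the plate's front edge, a steel ball on a neck (34 mm ball, top 86 mm above the counter). Origin on the counter under the ball; x runs along the closed bar from the ball to its hinge, y sideways (the way the latch pulls), z up. The hinge axis lies along y at x = 255 mm, 97 mm above the counter.
- bar_end (a point): Point on the underside of the yellow security bar (285 x 30 x 18 mm, 0.3 to 0.65 kg, hinged at its far end) above the ball, 255 mm from the hinge. Closed it is 88 mm above the counter and rises along an arc about the hinge.
- bar (a joint): Angle of the bar about its hinge: 0 closed on the ball, growing as its end is lifted, up to 1.1 rad; it falls back by its weight (3 to 5 N at the handle). The end is 80 mm up at 0.36 rad. It cannot be lifted while the latch's tooth is under the ball.
- latch_handle (a point): Middle of the grip of the latch handle, an upright red cylinder, 18 mm in diameter and 56 mm tall, on a steel slide on top of the bar's end right above the ball. Bar closed, the handle stands from 116 to 172 mm above the counter and this point is at 146 mm. The handle slides sideways along the dock's +y on the bar and rides up with it; gripped across its diameter from above it can turn between the fingers as the bar tilts. Frame as the bar's.
- latch (a joint): Travel of the latch along the dock's +y: 0 sprung home (tooth under the ball), 0.020 m fully pulled. The tooth is clear of the ball from about 0.010 m. The spring takes 3 N at the start and 7.5 N at full travel and shuts the latch when let go.
- blank_mid (a point): Blue plug of the same shape and size as the key (the point is its centre, 26.5 mm up): not needed, do not move it.
- mug: Blue mug, 80 mm wide, 92 mm tall; origin under its centre. Bystander.
- cds: Stack of three disc cases, 124 x 142 x 31 mm; origin under its centre. Bystander.
- brush: Wooden record brush, 35 x 130 x 38 mm, long side along its y; origin under its centre. Bystander.
- adapter_mid (a point): Yellow disc adapter, 38 mm across, 8 mm high, the point at its centre. Bystander.
- headphones: Headphones lying flat, 200 mm wide (y), about 200 mm long (x from -40 to 160 mm), 32 mm high; origin under the middle between the ear cups. Bystander.
There are look-alikes about, which are no part of the job. There is more than one size of the part that bears alarm_hole0; the job needs the smallest.

How it is judged:
On the way, in this order (a step that is already met when the one before it is completed fails the run):
1. the red key is fully home in the alarm box's socket and let go (z of key_foot in the frame of alarm_hole0 below -0.019 m and horizontal distance between key_foot and alarm_hole0 below 0.004 m and angle between key_foot's own z axis and vertical below 0.1 rad and contact force between key and the fingers below 0.2 N), for 0.3 s.
2. the latch is pulled at least 10 mm sideways while the bar is still down (z of key_foot in the frame of alarm_hole0 below -0.019 m and horizontal distance between key_foot and alarm_hole0 below 0.004 m and angle between key_foot's own z axis and vertical below 0.1 rad and value of joint latch above 0.01 m and value of joint bar below 0.06 rad), for 0.05 s.
3. the bar's end is 75 mm or more above its closed height, carried by the gripper (z of bar_end in the frame of dock above 0.163 m and contact force between bar and the fingers above 1 N), for 0.2 s.
At the end, for the whole second after the job is handed in: Key untouched and home in the socket (foot 19 mm or more below the mouth, within 4 mm, upright within 0.1 rad); bar end 75 mm or more above its closed height, at rest (under 0.1 rad/s), carried by the fingers (over 1 N on bar or latch) and by no loose thing (all of step 1 and all of step 3 and velocity of joint bar between -0.1 and 0.1 rad/s and contact force between bar and key below 0.2 N and contact force between bar and blank below 0.2 N and contact force between bar and mug below 0.2 N and contact force between bar and cds below 0.2 N and contact force between bar and brush below 0.2 N and contact force between bar and headphones below 0.2 N); the arm keeps its last pose, push and grip.
It fails at once if the latch is pulled (over 5 mm) while the key is not home in the alarm box (value of joint latch above 0.005 m and not (z of key_foot in the frame of alarm_hole0 below -0.019 m and horizontal distance between key_foot and alarm_hole0 below 0.004 m and angle between key_foot's own z axis and vertical below 0.1 rad)).
It fails at once if the blue plug or another bystander is moved by more than 2 cm (distance of any of blank_mid, mug, cds, brush, adapter_mid, headphones from where it was at the start of the episode above 0.02 m).
It also fails if it takes over 54 s, if anything falls off the work surface, if the arm or the gripper's body presses on something with over 40 N, if the wrist force passes 120 N, or if a joint passes its speed limit or range.

## Working session

There is one attempt and no reset: what is moved stays moved. The work goes in short steps, Python scripts to look and compute and a tool call to move; the robot and the scene stay as the last step left them, time stands still between calls to the robot, and variables do not carry over. Pictures are saved under pics/ and viewed, at most 10 in all, crops included, and the job is handed in when it is done.

Besides the shell and the picture viewer there is one more tool, called after ">>>" in YAML: its name, and indented under it one key for each argument. step_arm: Moves the arm, as the interface text tells. Its arguments: {"type":"object","properties":{"rows":{"type":"array"},"claw":{"type":"number"}},"required":["rows"]}

```bash
mkdir -p pics; cat > h.py <<'E'
import numpy as np, cv2
from workcell import bot
def cloud(name):
    p=bot.camera_params(name); rgb,d=bot.camera(name)
    v,u=np.mgrid[0:384,0:512]
    X=np.stack([(u-p['cx'])/p['fx']*d,-(v-p['cy'])/p['fy']*d,-d],-1)
    W=X@p['pose'][:3,:3].T+p['pose'][:3,3]
    W[d<=0]=np.nan
    return rgb,W
def save(n,rgb): cv2.imwrite('pics/'+n,rgb[:,:,::-1])
E
python3 - <<'E'
from h import *
a=[]
for n in ['scene','side']:
    rgb,W=cloud(n); a.append(rgb); np.savez(n,rgb=rgb,W=W)
    for t in ['key_mid','alarm_hole0','dock','bar_end','latch_handle','blank_mid','mug','cds','brush','headphones','adapter_mid']:
        for r in bot.trace(t,n)[:4]:
            m=r.get('pixels'); 
            print(n,t,round(r['score'],2),np.round(r['uv']),np.round(np.nanmedian(W[m],0),3) if m is not None and m.any() else '')
    print(bot.camera_params(n)['pose'].round(2).tolist())
im=np.vstack(a); save('a.png',cv2.resize(im,(400,600)) if 0 else im[:384]); save('b.png',a[1])
E
```

```text
scene alarm_hole0 0.88 [335. 228.] [0.657 0.227 0.043]
scene alarm_hole0 0.72 [361. 262.] [0.834 0.27  0.057]
scene alarm_hole0 0.69 [332. 163.] [0.308 0.273 0.056]
scene dock 0.57 [229. 222.] [ 0.66  -0.124  0.053]
scene bar_end 0.7 [233. 195.] [ 0.573 -0.126  0.108]
scene bar_end 0.24 [346. 183.] [0.421 0.303 0.043]
scene latch_handle 0.61 [228. 173.] [ 0.473 -0.151  0.119]
scene blank_mid 0.47 [344. 181.] [0.42  0.303 0.043]
scene mug 0.96 [405. 189.] [0.487 0.516 0.064]
scene cds 0.56 [405. 225.] [0.655 0.46  0.032]
scene brush 0.75 [175. 173.] [ 0.328 -0.352  0.033]
scene brush 0.25 [230. 195.] [ 0.556 -0.128  0.108]
scene headphones 0.87 [128. 191.] [ 0.431 -0.501  0.024]
scene adapter_mid 0.44 [372. 199.] [0.481 0.396 0.008]
[[0.03, -0.6, 0.8, 1.72], [1.0, 0.01, -0.03, -0.07], [0.01, 0.8, 0.6, 1.01], [0.0, 0.0, 0.0, 1.0]]
side key_mid 0.6 [264. 262.] [0.429 0.121 0.045]
side alarm_hole0 0.96 [184. 274.] [0.63  0.245 0.039]
side alarm_hole0 0.81 [123. 264.] [0.792 0.293 0.053]
side alarm_hole0 0.74 [284. 192.] [ 0.466 -0.134  0.113]
side alarm_hole0 0.68 [298. 335.] [0.267 0.305 0.054]
side dock 0.87 [246. 208.] [ 0.569 -0.086  0.049]
side bar_end 0.58 [262. 187.] [ 0.543 -0.119  0.103]
side latch_handle 0.67 [283. 192.] [ 0.466 -0.133  0.113]
side latch_handle 0.4 [243. 323.] [0.407 0.321 0.05 ]
side blank_mid 0.75 [285. 191.] [ 0.465 -0.132  0.113]
side blank_mid 0.59 [244. 324.] [0.408 0.321 0.05 ]
side blank_mid 0.39 [264. 187.] [ 0.549 -0.12   0.103]
side mug 0.59 [174. 376.] [0.488 0.496 0.061]
side cds 0.66 [128. 346.] [0.628 0.481 0.029]
side brush 0.52 [339. 193.] [ 0.316 -0.325  0.033]
side headphones 0.82 [326. 158.] [ 0.424 -0.535  0.018]
side adapter_mid 0.68 [200. 349.] [0.48  0.403 0.006]
[[-0.92, 0.27, -0.3, 0.2], [-0.4, -0.57, 0.71, 0.75], [0.02, 0.77, 0.63, 0.82], [0.0, 0.0, 0.0, 1.0]]
```

View pics/a.png

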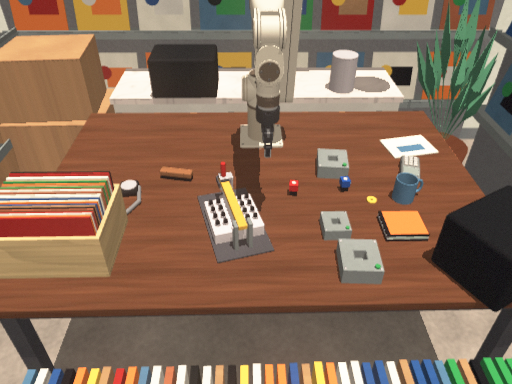

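View pics/b.png

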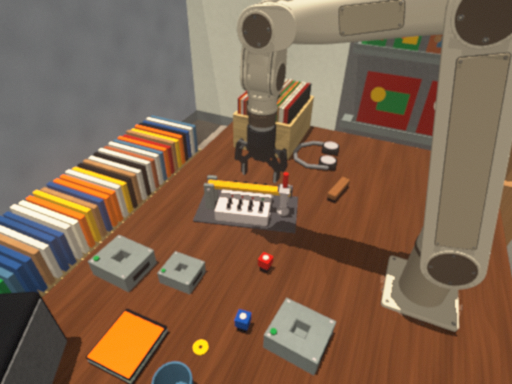

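The scene picture shows a red key at (294,186), with a blue plug at (345,182) as its look-alike. The red latch handle at (223,170) is not the key. There are three grey boxes: (335,225), which is the smallest, (332,163) and (360,260), both larger. I choose the key at (294,186) and the box at (335,225). Next I check these sizes in one close crop and measure.

```bash
python3 - <<'E'
from h import *
z=np.load('scene.npz'); rgb,W=z['rgb'],z['W']
c=cv2.resize(rgb[140:300,190:400],(788,600),interpolation=cv2.INTER_CUBIC); save('c.png',c)
def rect(n,m):
    P=W[m]; P=P[np.isfinite(P[:,0])]
    r=cv2.minAreaRect((P[:,:2]*1000).astype(np.float32)); print(n,len(P),np.round(r[0],1),np.round(r[1],1),round(r[2],1),'z',np.nanpercentile(P[:,2],[5,50,95]).round(3))
for s in ['scene','side']:
    z=np.load(s+'.npz'); rgb,W=z['rgb'],z['W']
    hsv=cv2.cvtColor(rgb,cv2.COLOR_RGB2HSV); H,S,V=[hsv[...,i] for i in range(3)]
    box=lambda x0,x1,y0,y1:(W[...,0]>x0)&(W[...,0]<x1)&(W[...,1]>y0)&(W[...,1]<y1)
    red=((H<6)|(H>174))&(S>170)&(V>90)
    rect(s+' key',red&box(.36,.5,.05,.2)); rect(s+' keytop',red&box(.36,.5,.05,.2)&(W[...,2]>.047))
    rect(s+' handle',red&box(.36,.6,-.25,-.05))
    rect(s+' bar',(H>18)&(H<32)&(S>150)&box(.4,.8,-.25,0)&(W[...,2]>.085))
    for b in [(.55,.75,.15,.33),(.72,.95,.17,.38),(.2,.4,.17,.38)]:
        rect(s+' box',(S<70)&box(*b)&(W[...,2]>.033)&(W[...,2]<.09))
print(bot.camera_params('wrist'),bot.get_obs())
E
```

```text
scene key 84 [408.6 108.7] [33.2 87.4] 79.9 z [0.022 0.045 0.057]
scene keytop 37 [433.5 103.7] [30.5 34.8] 84.5 z [0.048 0.054 0.058]
scene handle 59 [ 473.2 -155.7] [15.2 18.5] 40.5 z [0.126 0.154 0.174]
scene bar 385 [ 607.3 -117.7] [247.  29.] 15.2 z [0.104 0.108 0.111]
scene box 640 [672.4 242.1] [199.1 113.8] 20.1 z [0.037 0.044 0.059]
scene box 1478 [807.7 273.5] [123.  141.6] 85.9 z [0.038 0.058 0.061]
scene box 691 [298.4 276. ] [120.9 194.7] 83.8 z [0.037 0.058 0.062]
side key 157 [435.5  93.3] [40.9 80. ] 18.4 z [0.025 0.047 0.053]
side keytop 80 [430.  111.2] [35.1 32.8] 82.2 z [0.048 0.051 0.053]
side handle 63 [ 469.  -145.9] [16.2 14.2] 14.1 z [0.128 0.153 0.17 ]
side bar 477 [ 604.4 -112.1] [246.5  42.7] 12.5 z [0.096 0.103 0.106]
side box 1133 [671.9 247. ] [195.1 114.6] 17.4 z [0.035 0.04  0.054]
side box 1747 [807.5 278.8] [123.4 137.8] 86.1 z [0.037 0.054 0.056]
side box 2710 [269.3 285.1] [123.6 135.4] 83.4 z [0.041 0.054 0.057]
{'fx': 284.8451851280029, 'fy': 284.8451851280029, 'cx': 256.35197219602566, 'cy': 189.2093904257366, 'pose': array([[ 9.99999759e-01,  
[... 341 characters left out ...]
': array([-9.46506057e-06,  2.40614922e-01,  4.99246895e-03,  1.33519803e+00,
        2.04998262e-05,  1.57079371e+00]), 'joint_vel': array([1.43181279e-03, 4.33178394e-05, 1.03154938e-03, 9.96379790e-04,
       1.33015637e-03, 1.04206620e-05]), 'tau': array([-4.26114211e-04, -3.72222626e+01,  2.52690893e+01,  1.32650319e-03,
       -3.48874585e-05,  1.36832787e-05]), 'eef_pos': array([4.99998201e-01, 8.96620538e-10, 3.03896123e-01]), 'tool_rot': array([ 7.07109203e-01,  7.07104359e-01, -1.29124187e-06, -1.57869111e-05]), 'ft_force': array([ 0.04465188, -0.29183323, -0.00723261]), 'ft_torque': array([0.03031847, 0.05475875, 0.00152277]), 'grasp_force': 0.0, 'grip_width': 0.08554388712856006}
```

View pics/c.png

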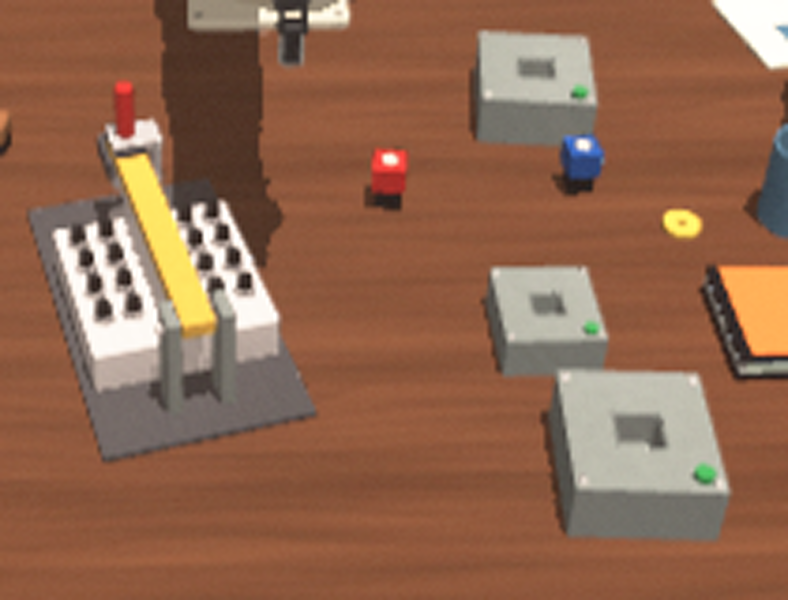

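The crop confirms it: the red cube key with a black shank is at crop (388,170), the blue plug at (580,158), and the smallest box has its hole at (547,305). Next I move above the key.

>>> step_arm:
  rows:
    - [[27,-17,25],0]
    - [[54,-34,50],0]
    - [[81,-51,75],0]
    - [[107,-68,100],0]
    - [[107,-68,100],0]
    - [[107,-68,100],0]
  claw: -1

```text
clock: 1.95
eef_pos: [0.4328, 0.107, 0.2045]
tool_rot: [0.707, 0.707, 0.0, 0.001]
ft_force: [0.4, -0.1, -0.3]
grip_width: 0.085
grasp_force: 0.0
```

```bash
cat >> h.py <<'E'
def hsvm(rgb):
    h=cv2.cvtColor(rgb,cv2.COLOR_RGB2HSV); return [h[...,i].astype(int) for i in range(3)]
def rect(n,W,m):
    P=W[m]; P=P[np.isfinite(P[:,0])]
    r=cv2.minAreaRect((P[:,:2]*1000).astype(np.float32)); print(n,len(P),'c',np.round(r[0],1),'s',np.round(r[1],1),'ang',round(r[2],1),'z',np.nanpercentile(P[:,2],[5,50,95]).round(4),'mean',(P.mean(0)*1000).round(1))
E
python3 - <<'E'
from h import *
o=bot.get_obs(); print(o['clock'],o['eef_pos'],o['tool_rot'].round(4))
rgb,W=cloud('wrist'); save('d.png',rgb)
H,S,V=hsvm(rgb); red=((H<6)|(H>174))&(S>150)&(V>80)&(abs(W[...,0]-.43)<.07)&(abs(W[...,1]-.11)<.07)
rect('all',W,red); rect('top',W,red&(W[...,2]>.046))
E
```

```text
1.95 [0.43276089 0.10696614 0.20454456] [7.070e-01 7.072e-01 5.000e-04 5.000e-04]
all 1296 c [431.7 109.8] s [33.8 33.9] ang 82.5 z [0.0323 0.0516 0.0528] mean [430.6 111.6  49.2]
top 1120 c [431.7 109.7] s [33.7 33.9] ang 82.5 z [0.0502 0.0517 0.0528] mean [430.1 109.3  51.6]
```

View pics/d.png

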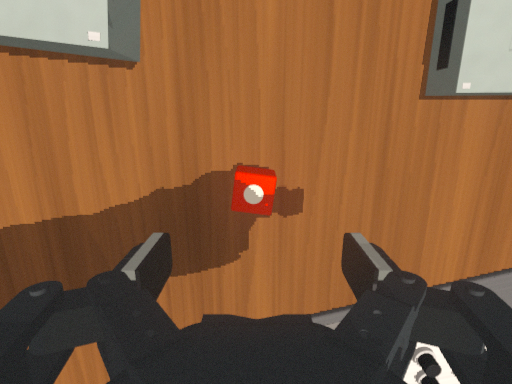

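The key sits at pixel (254,193), world (0.4315, 0.1097), turned −7.5°. I turn +7.5° and descend to the head.

>>> step_arm:
  rows:
    - [[3,-1,20],3.5]
    - [[3,-1,45],7.5]
    - [[3,-1,70],7.5]
    - [[3,-1,90],7.5]
    - [[3,-1,102],7.5]
    - [[3,-1,106],7.5]
    - [[3,-1,106],7.5]

```text
clock: 2.88
eef_pos: [0.4316, 0.1099, 0.0983]
tool_rot: [0.752, 0.659, 0.0, 0.0]
ft_force: [-0.3, -0.1, 1.1]
grip_width: 0.0851
grasp_force: 0.0
```

>>> step_arm:
  rows:
    - [[0,0,0],0]
    - [[0,0,0],0]
    - [[0,0,0],0]
    - [[0,0,0],0]
    - [[0,0,0],0]
    - [[0,0,0],0]
  claw: 1

```text
clock: 3.62
eef_pos: [0.4314, 0.1102, 0.0984]
tool_rot: [0.752, 0.659, 0.001, 0.0]
ft_force: [-0.3, -0.4, 5.1]
grip_width: 0.0326
grasp_force: 60.1
```

>>> step_arm:
  rows:
    - [[0,0,-30],0]
    - [[0,10,-70],0]
    - [[20,45,-100],0]
    - [[40,90,-100],0]
    - [[60,135,-100],0]
    - [[80,175,-100],0]
    - [[92,203,-100],0]
    - [[92,203,-100],0]
    - [[92,203,-100],0]

```text
clock: 4.75
eef_pos: [0.6433, 0.1744, 0.1968]
tool_rot: [0.752, 0.659, -0.001, -0.001]
ft_force: [0.0, -0.8, -1.1]
grip_width: 0.033
grasp_force: 59.9
```

```bash
python3 - <<'E'
from h import *
o=bot.get_obs(); print(o['clock'],o['eef_pos'],o['tool_rot'].round(4),o['grip_width'])
rgb,W=cloud('wrist'); save('e.png',rgb); np.savez('e',rgb=rgb,W=W)
H,S,V=hsvm(rgb)
top=(S<60)&(abs(W[...,2]-.041)<.004)&(abs(W[...,0]-.645)<.09)&(abs(W[...,1]-.24)<.09)
rect('top',W,top)
n,l,st,c=cv2.connectedComponentsWithStats(top.astype(np.uint8)); k=1+st[1:,4].argmax(); m=(l==k).astype(np.uint8); rect('big',W,m>0)
cs,hi=cv2.findContours(m,cv2.RETR_CCOMP,cv2.CHAIN_APPROX_NONE)
p=bot.camera_params('wrist')
for q,h in zip(cs,hi[0]):
    if h[3]>=0 and cv2.contourArea(q)>100:
        uv=q[:,0].astype(float)  # hole border pixels lie on the top face: cast onto z=.042
        d=np.stack([(uv[:,0]-p['cx'])/p['fx'],-(uv[:,1]-p['cy'])/p['fy'],-np.ones(len(uv))],-1)@p['pose'][:3,:3].T
        X=p['pose'][:3,3]+d*((.042-p['pose'][2,3])/d[:,2])[:,None]
        r=cv2.minAreaRect((X[:,:2]*1000).astype(np.float32)); print('hole',uv.mean(0),r)
E
```

```text
4.75 [0.64327292 0.1744258  0.1968404 ] [ 7.518e-01  6.593e-01 -1.200e-03 -6.000e-04] 0.03303804407569911
top 14056 c [637.9 233.6] s [100.1  90.2] ang 0.4 z [0.0396 0.0407 0.0419] mean [637.7 235.7  40.7]
big 14056 c [637.9 233.6] s [100.1  90.2] ang 0.4 z [0.0396 0.0407 0.0419] mean [637.7 235.7  40.7]
hole [238.82978723 122.94326241] ((638.3001098632812, 233.50021362304688), (28.481191635131836, 28.737289428710938), 0.321071982383728)
hole [283.24528302  71.20754717] ((675.8847045898438, 266.23651123046875), (13.897931098937988, 12.655503273010254), 36.44585418701172)
```

View pics/e.png

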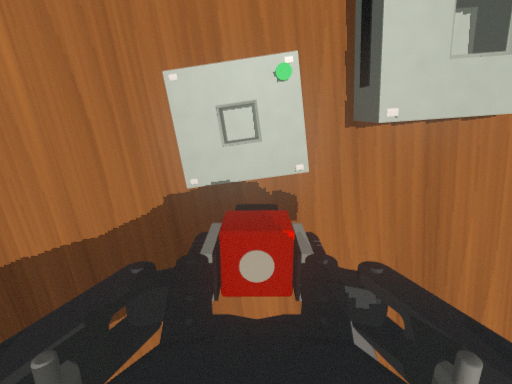

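The hole is at pixel (239,123), world (0.6382, 0.2335) at 0.4°. The key is seated in the fingers, its head at pixel (257,255). I measure its offset in hand.

```bash
python3 - <<'E'
from h import *
z=np.load('e.npz'); rgb,W=z['rgb'],z['W']
H,S,V=hsvm(rgb); m=(((H<6)|(H>174))&(S>150)&(V>70))
m=cv2.morphologyEx(m.astype(np.uint8),cv2.MORPH_CLOSE,np.ones((45,45)))>0
m&=np.isfinite(W[...,0])&(W[...,2]>.1)
zt=np.nanmedian(W[...,2][m]);print(zt)
rect('head',W,m&(abs(W[...,2]-zt)<.004))
E
```

```text
0.1499063585333817
head 4975 c [644.1 174.5] s [34.1 33.8] ang 82.3 z [0.1486 0.1501 0.1511] mean [644.3 176.  150. ]
```

>>> step_arm:
  rows:
    - [[28,-7,10],-4]
    - [[57.7,-13.6,25],-8]
    - [[57.7,-13.6,40],-8]
    - [[57.7,-13.6,46],-8]
    - [[57.7,-13.6,46],-8]
    - [[57.7,-13.6,46],-8]
    - [[57.7,-13.6,46],-8]

```text
clock: 5.68
eef_pos: [0.6388, 0.2332, 0.1528]
tool_rot: [0.704, 0.71, 0.001, 0.0]
ft_force: [-0.1, -1.1, -0.6]
grip_width: 0.033
grasp_force: 59.8
```

```bash
python3 - <<'E'
from h import *
from scipy.spatial.transform import Rotation as R
o=bot.get_obs(); print(o['clock'],o['eef_pos'],R.from_quat(o['tool_rot']).as_matrix().round(4).tolist())
rgb,W=cloud('wrist'); np.savez('f',rgb=rgb,W=W); save('f.png',rgb)
H,S,V=hsvm(rgb); m=(((H<6)|(H>174))&(S>150)&(V>70))
m=cv2.morphologyEx(m.astype(np.uint8),cv2.MORPH_CLOSE,np.ones((45,45)))>0
m&=np.isfinite(W[...,0])&(W[...,2]>.06); zt=np.nanpercentile(W[...,2][m],60);print(zt)
rect('head',W,m&(abs(W[...,2]-zt)<.004))
top=(S<60)&(abs(W[...,2]-.041)<.004)&(abs(W[...,0]-.638)<.06)&(abs(W[...,1]-.234)<.06)
rect('box',W,top)
E
```

```text
5.675 [0.63884929 0.23324265 0.15277773] [[-0.0078, 1.0, 0.0014], [1.0, 0.0078, 0.0004], [0.0004, 0.0014, -1.0]]
0.10606037898767912
head 4952 c [640.  233.4] s [33.7 33.6] ang 0.2 z [0.1046 0.106  0.1071] mean [639.9 234.8 106. ]
box 10588 c [638. 241.] s [100.6  75.8] ang 0.5 z [0.0397 0.0408 0.0418] mean [635.7 253.6  40.8]
```

View pics/f.png

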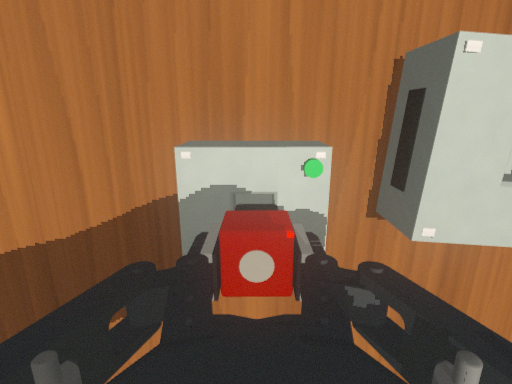

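The key at pixel (257,255) hangs over the socket, whose rim shows at (258,195). It is about 1.5 mm too far along +x. I correct that and enter gently.

>>> step_arm:
  rows:
    - [[0.3,-1.5,3],0]
    - [[0.3,-1.5,6],0]
    - [[0.3,-1.5,9],0]
    - [[0.3,-1.5,11],0]
    - [[0.3,-1.5,13],0]
    - [[0.3,-1.5,15],0]
    - [[0.3,-1.5,15],0]

```text
clock: 6.6
eef_pos: [0.6367, 0.2339, 0.1366]
tool_rot: [0.704, 0.71, -0.0, -0.0]
ft_force: [-0.2, 0.9, -0.5]
grip_width: 0.0327
grasp_force: 59.8
```

>>> step_arm:
  rows:
    - [[0,0,3],0]
    - [[0,0,6],0]
    - [[0,0,9],0]
    - [[0,0,12],0]
    - [[0,0,15],0]
    - [[0,0,17],0]
    - [[0,0,18],0]
    - [[0,0,18],0]

```text
clock: 7.6
eef_pos: [0.6368, 0.234, 0.1189]
tool_rot: [0.704, 0.71, -0.0, -0.0]
ft_force: [0.4, -0.2, -0.3]
grip_width: 0.033
grasp_force: 59.8
```

>>> step_arm:
  rows:
    - [[0,0,0.7],0]
    - [[0,0,1.4],0]
    - [[0,0,2],0]
    - [[0,0,2],0]

```text
clock: 8.1
eef_pos: [0.6369, 0.234, 0.1176]
tool_rot: [0.704, 0.71, 0.0, 0.0]
ft_force: [-1.1, -1.0, 4.7]
grip_width: 0.033
grasp_force: 60.3
```

Contact force shows the head is resting on the box. I release, then back off upward and toward the latch.

>>> step_arm:
  rows:
    - [[0,0,0],0]
    - [[0,0,0],0]
    - [[0,0,0],0]
    - [[0,0,0],0]
    - [[0,0,0],0]
  claw: -1

```text
clock: 8.72
eef_pos: [0.6368, 0.234, 0.1168]
tool_rot: [0.704, 0.71, -0.0, -0.0]
ft_force: [0.5, -0.4, 0.4]
grip_width: 0.0849
grasp_force: 0.0
```

>>> step_arm:
  rows:
    - [[0,0,-15],0]
    - [[0,0,-40],0]
    - [[0,0,-70],0]
    - [[0,0,-95],0]
    - [[-30,0,-100],0]
    - [[-30,0,-100],0]

```text
clock: 9.48
eef_pos: [0.6378, 0.2025, 0.2194]
tool_rot: [0.705, 0.709, 0.001, 0.001]
ft_force: [-0.1, 0.3, 0.3]
grip_width: 0.0854
grasp_force: 0.0
```

```bash
python3 - <<'E'
from h import *
o=bot.get_obs(); print(o['clock'],o['eef_pos'],o['grip_width'])
rgb,W=cloud('wrist'); save('g.png',rgb)
H,S,V=hsvm(rgb); m=(((H<6)|(H>174))&(S>150)&(V>70))&(W[...,2]>.055)&(abs(W[...,0]-.638)<.05)
rect('head',W,m&(W[...,2]>.066))
top=(S<60)&(abs(W[...,2]-.041)<.004)&(abs(W[...,0]-.638)<.06)&(abs(W[...,1]-.234)<.06)
rect('box',W,top)
# latch and bar from scene camera
for s in ['scene','side']:
    rgb,W=cloud(s); H,S,V=hsvm(rgb); box=(abs(W[...,0]-.5)<.13)&(W[...,1]<-.05)&(W[...,1]>-.25)
    rect(s+' handle',W,((H<6)|(H>174))&(S>150)&box&(W[...,2]>.12))
    y=(H>18)&(H<32)&(S>150)&(W[...,0]>.4)&(W[...,0]<.8)&(W[...,1]<0)&(W[...,1]>-.25)&(W[...,2]>.098)
    rect(s+' bar',W,y)
E
```

```text
9.475 [0.6378184  0.2024833  0.21944743] 0.08537049675133537
head 1461 c [637.9 233.8] s [33.3 32.8] ang 0.5 z [0.0694 0.0707 0.0718] mean [637.9 234.5  70.7]
box 9447 c [637.9 233.3] s [100.2  89.4] ang 0.4 z [0.0397 0.0408 0.0419] mean [637.1 236.5  40.8]
scene handle 66 c [ 472.5 -154.8] s [18.5 16.6] ang 20.2 z [0.1271 0.1526 0.1743] mean [ 474.7 -154.7  151.9]
scene bar 385 c [ 609.8 -117.7] s [241.9  29.1] ang 15.1 z [0.1045 0.1082 0.1112] mean [ 617.3 -115.8  108.1]
side handle 64 c [ 469.  -147.6] s [15.7 16.4] ang 36.1 z [0.1278 0.1533 0.17  ] mean [ 468.1 -144.6  151.3]
side bar 424 c [ 607.9 -111.8] s [243.2  37.2] ang 14.9 z [0.0993 0.1033 0.1062] mean [ 600.6 -111.1  103.1]
```

The key is home: its head top is 29.9 mm above the box top and centred within 0.5 mm. Next I go over the latch handle, turning 75° so the fingers close along the dock's y.

>>> step_arm:
  rows:
    - [[-35,-17,-25],8]
    - [[-75,-37,-45],17]
    - [[-115,-56,-55],26]
    - [[-155,-75,-55],35]
    - [[-195,-95,-55],44]
    - [[-235,-114,-55],53]
    - [[-275,-134,-55],62]
    - [[-315,-153,-55],70]
    - [[-340,-165,-55],75.4]
    - [[-351,-171,-55],75.4]
    - [[-351,-171,-55],75.4]
    - [[-351,-171,-55],75.4]

```text
clock: 11.12
eef_pos: [0.4697, -0.1476, 0.2719]
tool_rot: [0.991, 0.132, 0.0, -0.0]
ft_force: [0.5, 0.0, -0.5]
grip_width: 0.0855
grasp_force: 0.0
```

```bash
python3 - <<'E'
from h import *
from scipy.spatial.transform import Rotation as R
o=bot.get_obs(); print(o['clock'],o['eef_pos'],o['joint_pos'].round(2),R.from_quat(o['tool_rot']).as_matrix().round(4).tolist())
rgb,W=cloud('wrist'); save('h.png',rgb)
H,S,V=hsvm(rgb); box=(abs(W[...,0]-.47)<.06)&(abs(W[...,1]+.15)<.06)
m=((H<6)|(H>174))&(S>150)&box&(W[...,2]>.12)
rect('handle',W,m); rect('htop',W,m&(W[...,2]>.167))
y=(H>18)&(H<32)&(S>120)&(W[...,2]>.099)&(W[...,2]<.115)
rect('bar',W,y)
E
```

```text
11.125 [ 0.46969157 -0.14758448  0.27185039] [-0.3   0.24 -0.08  1.25  0.    2.57] [[0.9649, 0.2625, 0.0002], [0.2625, -0.9649, 0.0005], [0.0003, -0.0004, -1.0]]
handle 947 c [ 477.  -165.2] s [16.8 47.4] ang 21.1 z [0.1273 0.1694 0.1714] mean [ 474.4 -150.2  160.4]
htop 552 c [ 476.8 -165.3] s [16.4 47.3] ang 21.1 z [0.1682 0.1704 0.1716] mean [ 472.  -151.1  170.5]
bar 6243 c [ 553.1 -128.9] s [123.1  29.6] ang 15.5 z [0.1033 0.1047 0.1059] mean [ 556.7 -127.8  104.6]
```

View pics/h.png

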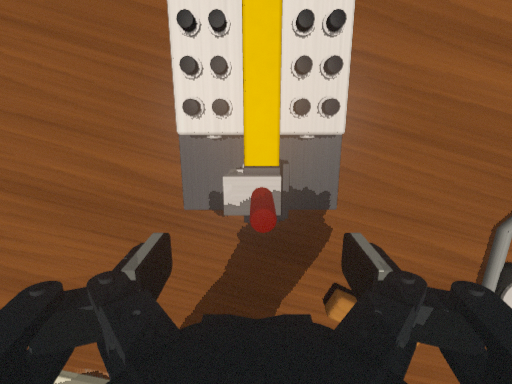

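The handle top is at pixel (263,220), world (0.472, −0.151), and the bar is at 15.5°, matching the tool. I descend astride it and grip.

>>> step_arm:
  rows:
    - [[1.3,4,15],0]
    - [[1.3,4,35],0]
    - [[1.3,4,55],0]
    - [[1.3,4,67],0]
    - [[1.3,4,72],0]
    - [[1.3,4,72],0]
    - [[1.3,4,72],0]

```text
clock: 12.05
eef_pos: [0.4719, -0.1522, 0.2005]
tool_rot: [0.991, 0.131, 0.001, 0.0]
ft_force: [1.1, -0.5, 0.6]
grip_width: 0.0852
grasp_force: 0.0
```

>>> step_arm:
  rows:
    - [[0,0,0],0]
    - [[0,0,0],0]
    - [[0,0,0],0]
    - [[0,0,0],0]
    - [[0,0,0],0]
    - [[0,0,0],0]
    - [[0,0,0],0]
  claw: 1

```text
clock: 12.92
eef_pos: [0.4713, -0.1516, 0.2002]
tool_rot: [0.991, 0.132, 0.0, -0.0]
ft_force: [-1.7, 3.0, 5.2]
grip_width: 0.0167
grasp_force: 58.4
```

The handle is gripped. I pull 17 mm along dock +y, which is tool −y.

>>> step_arm:
  rows:
    - [[0,-3,0],0]
    - [[0,-6,0],0]
    - [[0,-9,0],0]
    - [[0,-12,0],0]
    - [[0,-15,0],0]
    - [[0,-17,0],0]
    - [[0,-17,0],0]
    - [[0,-17,0],0]

```text
clock: 13.92
eef_pos: [0.4673, -0.1367, 0.2002]
tool_rot: [0.991, 0.131, 0.0, 0.002]
ft_force: [-1.4, -6.6, 3.3]
grip_width: 0.0164
grasp_force: 58.5
```

The 7 N spring force and 15 mm of travel show the tooth is clear. I lift along the arc.

>>> step_arm:
  rows:
    - [[1.3,0,6.4],0]
    - [[1.3,0,-6.4],0]
    - [[2.8,0,-12.7],0]
    - [[6.2,0,-25.2],0]
    - [[10.2,0,-37.6],0]
    - [[14.8,0,-49.7],0]
    - [[14.8,0,-49.7],0]

```text
clock: 14.8
eef_pos: [0.4811, -0.1326, 0.2487]
tool_rot: [0.991, 0.131, -0.001, 0.001]
ft_force: [1.7, -7.1, -5.5]
grip_width: 0.0164
grasp_force: 59.5
```

My first row had a sign slip, pressing 6 mm down for one row; the forces afterwards look normal. I continue lifting to about 0.42 rad.

>>> step_arm:
  rows:
    - [[2.6,0,-6],0]
    - [[5.3,0,-11.9],0]
    - [[11.1,0,-23.5],0]
    - [[17.5,0,-34.8],0]
    - [[24.4,0,-45.7],0]
    - [[27.4,0,-50],0]
    - [[27.4,0,-50],0]
    - [[27.4,0,-50],0]
    - [[27.4,0,-50],0]

```text
clock: 15.92
eef_pos: [0.5072, -0.1255, 0.2976]
tool_rot: [0.991, 0.131, -0.002, 0.001]
ft_force: [1.3, -5.7, -4.8]
grip_width: 0.0163
grasp_force: 61.1
```

```bash
python3 - <<'E'
from h import *
o=bot.get_obs(); print(o['clock'],o['eef_pos'],o['ft_force'],o['grip_width'],abs(o['joint_vel']).max())
rgb,W=cloud('side'); a=rgb
H,S,V=hsvm(rgb); y=(H>18)&(H<32)&(S>140)&(W[...,0]>.42)&(W[...,0]<.8)&(W[...,1]<0)&(W[...,1]>-.25)&(W[...,2]>.09)
P=W[y]; u=P[:,:2]@[np.cos(.27),np.sin(.27)]; print('side slope',np.arctan(np.polyfit(u,P[:,2],1)[0]),P[:,2].max(),len(P))
b,W=cloud('scene'); H,S,V=hsvm(b)
m=((H<6)|(H>174))&(S>150)&(abs(W[...,0]-.638)<.04)&(abs(W[...,1]-.233)<.04); rect('key',W,m&(W[...,2]>.06))
y=(H>18)&(H<32)&(S>140)&(W[...,0]>.42)&(W[...,0]<.8)&(W[...,1]<0)&(W[...,1]>-.25)&(W[...,2]>.09)
P=W[y]; u=P[:,:2]@[np.cos(.27),np.sin(.27)]; print('scene slope',np.arctan(np.polyfit(u,P[:,2],1)[0]),P[:,2].max(),len(P))
save('i.png',np.hstack([cv2.resize(a[100:300,150:350],(400,400)),cv2.resize(b[100:300,150:350],(400,400))]))
E
```

```text
15.925 [ 0.5071777  -0.12551513  0.29757875] [ 1.27466881 -5.67448113 -4.82106508] 0.016323151519006814 0.0017550088517946719
side slope -0.3987067270093281 0.21247324655962063 466
key 77 c [638.8 227.8] s [33.2 35.1] ang 87.2 z [0.061  0.0725 0.0765] mean [643.3 226.5  70.5]
scene slope -0.4051157321099789 0.21343708653841276 567
```

View pics/i.png

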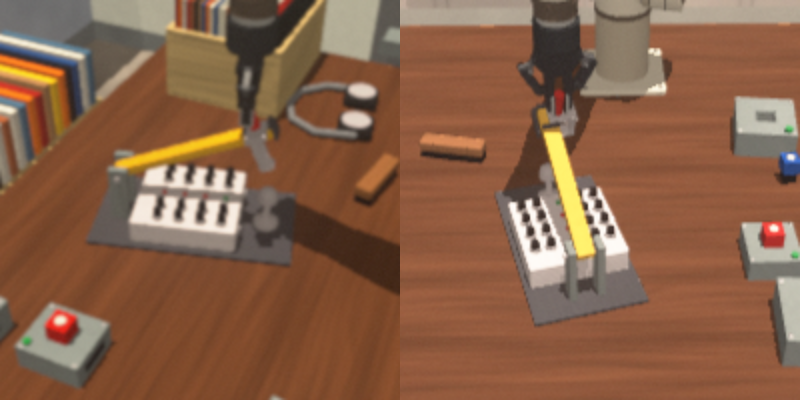

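The bar is raised about 0.40 rad, with its end (~(255,130) left, (550,120) right) held in the gripper. The key is in its box at (62,325), and the arm is steady. I hand in.

```bash
python3 -c "
from workcell import bot
print(bot.job_done())"
```

```text
the job is handed in; nothing more can be done
None
```

The job is handed in, with no verdict returned: the key is home in the smallest alarm box, the latch was pulled about 15 mm, and the gripper is holding the bar steady at about 0.40 rad (end about 9 cm up by my geometry); one mistyped row pressed the handle down 6 mm at the start of the lift, with normal forces afterwards.

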